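Empty the mould into the bail-arm tote and stack the tray on top

TASK

Swing both bail arms of the grey tote right out, clear of its mouth, and then take every bracket that is in the mould and put it inside the tote, down below the rim. When all are in, swing both bail arms fully back in across the mouth and stack the black carrying tray level on the two arms, centred on the tote and with its long side along the tote's long side. Do not disturb the solder reel, the meter and the jar.

Things in the scene. Friction and masses are not known exactly. Their poses are not given: they have to be found in the camera images.
- tote: Grey plastic open-topped bail-arm tote, fixed to the bench. Outside 170 (its x) x 230 (its y) x 90 mm high, walls and floor 5 mm, so 160 x 220 mm inside. Origin under its centre on the bench top, z up.
- bail_a (a joint): Swing angle (rad) of the steel bail arm at the tote's +y end. 0 = folded in, lying level across the mouth (stop); grows as its bar goes up and over away from the tote's middle; pi/2 = upright; 3.2 = fully out beyond the end wall (stop). Its hinge runs along the tote's x axis and is stiff (0.06 N m): the arm stays wherever it is left.
- bail_b (a joint): The same for the bail arm at the tote's -y end (mirror image): 0 = folded in, 3.2 = fully out.
- bail_a_hinge (a point): Point of bail_a's hinge line midway across the tote: 110 mm to +y of the tote's centre and 95 mm above its underside.
- bail_b_hinge (a point): The same for bail_b, 110 mm to -y of the tote's centre.
- bail_a_bar (a point): Middle of bail_a's cross bar, on its centre line: a round steel bar 10 mm thick and 188 mm long along the tote's x axis, 58 mm from the hinge line, with an 8 mm leg at each end (94 mm from the middle). Folded in, the bar lies on the rim 52 mm from the tote's centre; it may be gripped across its thickness and turns in the fingers as the arm swings. Only the position of this point is needed.
- bail_b_bar (a point): The same for bail_b.
- mould: Dark steel open mould, a block 180 (its x) x 150 (its y) x 24 mm high fixed to the bench, with four cavities 74 x 48 mm and 14 mm deep, centred 42 mm to +-x and 34 mm to +-y of its middle; some hold a bracket. Origin under its centre on the bench top.
- tray: Loose black plastic carrying tray, 130 (its x) x 190 (its y) x 45 mm high, about 0.45 kg, small enough to fall into the open tote, with a steel bridge handle over its middle. Origin: centre of its underside. Resting on both folded-in bail arms its underside is 100 mm above the tote's underside.
- tray_handle (a point): Middle of the tray's handle bar, 100 mm above the tray's underside: a square bar 14 x 14 mm, 148 mm long along the tray's y axis; free for gripping 60 mm either side of the middle.
- bracket1: T-shaped aluminium bracket, about 0.19 kg: foot plate 70 (its x) x 44 (its y) x 14 mm with an upright rib on its middle 50 mm long (x), 12 mm thick (y), up to 60 mm above the underside. Origin: centre of the underside; z along the rib, away from the foot. It starts standing in a mould cavity with the foot sunk flush 14 mm deep (underside 10 mm above the bench) and only the rib above the mould. May be absent.
- bracket1_mid (a point): Point in the middle of bracket1, 30 mm above its underside.
- bracket2: The same as bracket1. May be absent.
- bracket2_mid (a point): Point in the middle of bracket2, 30 mm above its underside.
- bracket3: The same as bracket1. May be absent.
- bracket3_mid (a point): Point in the middle of bracket3, 30 mm above its underside.
- bracket4: The same as bracket1. May be absent.
- bracket4_mid (a point): Point in the middle of bracket4, 30 mm above its underside.
- solder_spool: Metal solder reel 56 mm across, 46 mm high, a bystander beyond the work; origin at the centre of its underside.
- multimeter: Black handheld meter 130 x 70 x 34 mm lying flat, a bystander beyond the work; origin at the centre of its underside.
- flux_jar: Small jar 50 mm across, 60 mm high, a bystander beyond the work; origin at the centre of its underside.
There are look-alikes about, which are no part of the job. Leave any orange look-alike of the bracket3 alone. What is meant by the tray is not pink, and is the smaller of those in its own colour.

How it is judged:
On the way, in this order (a step that is already met when the one before it is completed fails the run):
1. both bail arms are swung out (each past 2.85 rad) (value of joint each of bail_a, bail_b above 2.85 rad), for 0.2 s.
2. every bracket lies inside the tote, the arms still out (all of step 1 and x of bracket1_mid in the frame of tote between -0.08 and 0.08 m and y of bracket1_mid in the frame of tote between -0.11 and 0.11 m and z of each of bracket1_mid, bracket2_mid, bracket3_mid, bracket4_mid in the frame of tote below 0.055 m and x of bracket2_mid in the frame of tote between -0.08 and 0.08 m and y of bracket2_mid in the frame of tote between -0.11 and 0.11 m and x of bracket3_mid in the frame of tote between -0.08 and 0.08 m and y of bracket3_mid in the frame of tote between -0.11 and 0.11 m and x of bracket4_mid in the frame of tote between -0.08 and 0.08 m and y of bracket4_mid in the frame of tote between -0.11 and 0.11 m), for 0.2 s.
3. both bail arms are folded in (each under 0.12 rad), the brackets inside (x of bracket1_mid in the frame of tote between -0.08 and 0.08 m and y of bracket1_mid in the frame of tote between -0.11 and 0.11 m and z of each of bracket1_mid, bracket2_mid, bracket3_mid, bracket4_mid in the frame of tote below 0.055 m and x of bracket2_mid in the frame of tote between -0.08 and 0.08 m and y of bracket2_mid in the frame of tote between -0.11 and 0.11 m and x of bracket3_mid in the frame of tote between -0.08 and 0.08 m and y of bracket3_mid in the frame of tote between -0.11 and 0.11 m and x of bracket4_mid in the frame of tote between -0.08 and 0.08 m and y of bracket4_mid in the frame of tote between -0.11 and 0.11 m and value of joint each of bail_a, bail_b below 0.12 rad), for 0.2 s.
At the end, for the whole second after the job is handed in: Every bracket is inside the tote (middle under 55 mm above its underside), both bail arms in (under 0.12 rad), the tray still on them: centred within 20 mm in x and y, underside 92 to 110 mm above the tote's, sides in line within 0.17 rad, tilt under 0.1 rad (all of step 3 and x of tray in the frame of tote between -0.02 and 0.02 m and y of tray in the frame of tote between -0.02 and 0.02 m and z of tray in the frame of tote between 0.092 and 0.11 m and angle between the x axis of tray and the x axis of tote, either way round below 0.17 rad and angle between tray's own z axis and vertical below 0.1 rad and linear speed of tray below 0.02 m/s); the robot touches nothing.
It fails at once if the solder reel, meter or jar is moved more than 30 mm (distance of any of solder_spool, multimeter, flux_jar from where it was at the start of the episode above 0.03 m).
Of bracket1, bracket2, bracket3, bracket4 only 2 to 4 are there at a start; the rules pass over those that are not, and their reading is None.
At some moment in a run one of bracket1, bracket2, bracket3, bracket4, tray may be knocked a few centimetres aside while the robot is not near it.
Once in a run the grip may slacken for a moment while it holds something.
It also fails if it takes over 210 s, if anything falls off the work surface, if the arm or the gripper's body presses on something with over 40 N, if the wrist force passes 120 N, or if a joint passes its speed limit or range.

ROBOT

A 6-joint arm with a two-finger parallel gripper is mounted at the origin on the work surface. World frame = base frame: x ahead of the robot, y to its left, z up, the work surface at z = 0. Lengths are in m, angles in rad, forces in N, time in s.
With the tool pointing down it reaches from about 0.425 to 0.95 m from the base axis. Payload 3.5 kg.
Tool frame: the origin (TCP) lies midway between the tips of the shut fingers; the grasp point (between the pads) lies 19 mm behind it; z points along the fingers, y is the direction in which the jaws open and shut (so a half turn about z gives the same grasp; the last joint's range is limited). The gripper opens to 85 mm and grips with 20 to 120 N. Pads are 22 mm wide; open, the fingers measure 114 mm over their backs; the gripper's body (76 mm by 85 mm) begins 54 mm behind the grasp point. The pads swing forward as they close: fully open they stand 13 mm farther back than shut.
Start: joints at [-1.458, 0.286, 1.577, -0, 1.279, -0.15], TCP at [0.175, -0.652, 0.231] pointing down, gripper open.
Joint ranges: [-2.77, 2.77], [-0.9, 2.22], [0.21, 2.48], [-1.53, 4.67], [0.24, 2.81], [-2.84, 2.84]. Speed limits (rad/s): [2.79, 2.79, 3.14, 3.14, 3.14, 3.14].

INTERFACE

Orientations are given as a unit quaternion [x, y, z, w].
In Python, from plant import * gives the robot as it stands.
- The arm moves only by the shell command python3 -m jog 'ROWS' [FORCE]. ROWS is a JSON object of lists of equal length, an entry for each row: "travel": the shift along the world's x, y, z in mm, a list of three; "dr": the turn, a rotation vector about the world's x, y, z in degrees, a list of three; "jaw": the closure in counts, from 0 (fully open) to 255 (shut). In form: {"travel": [[x, y, z], ...], "dr": [[wx, wy, wz], ...], "jaw": [jaw, ...]}. A call has 1 to 5 rows; each row shifts and turns the commanded pose from where the row before left it; what a row does not reach is not made up. A row lasts 1/12 s, in which the tool goes at most 41.7 mm and 7.16 degrees, less where a joint would pass 70% of its speed; a pose out of reach is approached as far as the arm can. A call is refused whole if a number of a shift passes 41.7 or a number of a turn 7.16, either way. A call with a gripper value outside its range is refused whole. The fingers move at their own pace and stop on an object; FORCE is the grip in N (left out, the last holds). Time passes only in rows, so rows that do not move let the fingers close. It gives the time, the measured TCP pose, the force and the opening at its end, in the units of the state.
- get_state(): the state, without advancing time (a new reading comes with each control period).
- read_camera(name): name is "side" or "top" or "wrist"; returns the picture (384x512x3 uint8, red, green, blue); there is no depth.
- camera_info(name): a dict with "K" (3x3 intrinsics, pixels), "k1" (the pictures are not rectified: a ray, as slopes to the right and down, at radius r is drawn at 1 + k1 r^2 times it, then the intrinsics apply), "R" (3x3) and "t" (3): a world point X has camera coordinates R X + t; the wrist camera has in their place "mount" (4x4, takes a point from camera to tool coordinates, whose origin is the TCP and whose axes are the flange's). Camera axes: x right, y down, z forward; pixel columns grow to the right and rows downward; lengths in m; the calibration is good to about 2 mm. A picture is of the moment at which its call begins: read the wrist's pose just before it. camera_info takes no time and is no camera call.
- sign_off(): hands the job in, once; it reports no verdict.
The state is a dict: "time": time; "qpos": joint angles; "dq": joint speeds; "joint_efforts": joint torques, N m; "eef_pos": TCP position; "tcp_rot": TCP orientation; "contact_force": force on the tool from outside, world axes, zero at the start; "wrist_torque": the same for the moment, N m; "opening": opening from 0.0 (shut) to 1.0 (fully open).
Only numpy, scipy, OpenCV 4.12 (cv2) and the standard library are available. Lean on these libraries where they do the work, as an engineer would, in place of code of your own. Each camera call takes 0.05 s, during which the arm holds its last target. There are 200 camera calls.

## Working session

There is one attempt and no reset: what is moved stays moved. The work goes in short steps, Python scripts to look and compute and a shell command to move; the robot and the scene stay as the last step left them, time stands still between calls to the robot, and variables do not carry over. Pictures are saved under pics/ and viewed, about 12 in all and at most 16, crops included, and the job is handed in when it is done.

```bash
ls; mkdir -p pics; python3 - <<'E'
from plant import *
import cv2
for n in("top","side"):
    cv2.imwrite(f"pics/{n}0.png",cv2.resize(read_camera(n)[:,:,::-1],(800,600),interpolation=cv2.INTER_CUBIC))
    print(n,camera_info(n))
print(camera_info("wrist"));print(get_state())
E
```

```text
pics
top {'K': array([[390.10453046,   0.        , 253.65207481],
       [  0.        , 390.10453046, 191.19949142],
       [  0.        ,   0.        ,   1.        ]]), 'k1': -0.07103698658406574, 'R': array([[-0.01590135, -0.99949272, -0.02759444],
       [-0.99860819,  0.01726318, -0.0498364 ],
       [ 0.05028749,  0.02676357, -0.99837612]]), 't': array([-0.0211096 ,  0.49304617,  1.40598316])}
side {'K': array([[360.57237822,   0.        , 255.63907701],
       [  0.        , 360.57237822, 195.51832868],
       [  0.        ,   0.        ,   1.        ]]), 'k1': 0.014771460976412411, 'R': array([[-0.95460565, -0.2978216 , -0.00550865],
       [-0.204503  ,  0.66871423, -0.7148425 ],
       [ 0.21657925, -0.68126616, -0.69926379]]), 't': array([0.464346  , 0.19853161, 0.92684143])}
{'K': array([[285.85122004,   0.        , 248.93661633],
       [  0.        , 285.85122004, 191.57785495],
       [  0.        ,   0.        ,   1.        ]]), 'k1': -0.054674651991060495, 'mount': array([[ 2.93828472e-04, -9.49213989e-01, -3.14631080e-01,
         7.93567334e-02],
       [ 9.99999780
[... 219 characters left out ...]
1.00000000e+00]])}
{'time': 0.1, 'qpos': array([-1.45796016e+00,  2.87090803e-01,  1.57808228e+00,  1.80144935e-05,
        1.27857428e+00, -1.49998052e-01]), 'dq': array([-0.00128882, -0.00100668, -0.00309375,  0.00048786, -0.00051955,
        0.00015931]), 'joint_efforts': array([ 1.64702335e-03, -4.07293904e+01, -2.93697739e+01, -5.17254148e-05,
        3.43678003e-03,  4.82065332e-06]), 'eef_pos': array([ 0.17534223, -0.65119822,  0.23004836]), 'tcp_rot': array([ 9.91376958e-01,  1.31036505e-01,  2.86381768e-05, -1.07700617e-03]), 'contact_force': array([ 0.57998002,  0.57971738, -0.61682714]), 'wrist_torque': array([ 0.00534108, -0.01319824,  0.01760285]), 'opening': 0.9987473738311924}
```

View pics/top0.png

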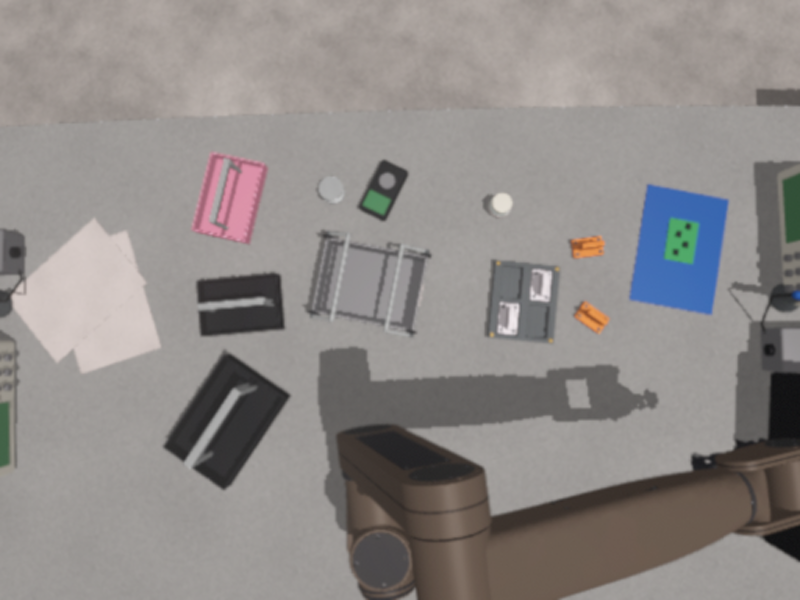

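View pics/side0.png

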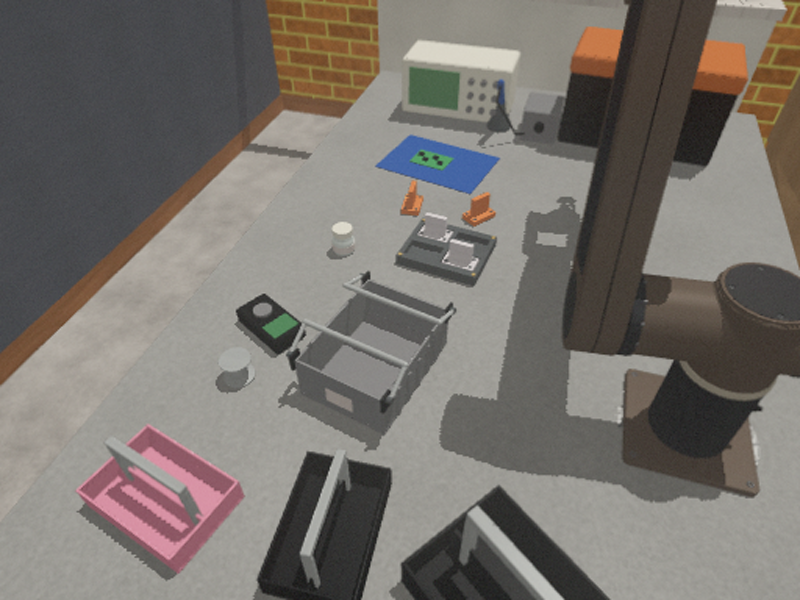

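Two white brackets are in the mould: top (540,285) and (509,319). The orange ones are look-alikes outside it. There are three trays. Pink at (230,198) is excluded, and of the two black ones, (240,304) is smaller than (228,420). I'll confirm with an enlarged crop.

```bash
cat > h.py <<'E'
from plant import *
import numpy as np, cv2
from scipy.spatial.transform import Rotation as Rn
def cam(n,st=None):
    c=camera_info(n)
    if n!="wrist": return c["K"],c["k1"],c["R"],c["t"]
    st=st or get_state(); T=np.eye(4); T[:3,:3]=Rn.from_quat(st["tcp_rot"]).as_matrix(); T[:3,3]=st["eef_pos"]
    M=np.linalg.inv(T@c["mount"]); return c["K"],c["k1"],M[:3,:3],M[:3,3]
def ray(c,uv):
    K,k1,R,t=c; d=np.array([k1,0,0,0,0.]); 
    p=cv2.undistortPoints(np.array([[uv]],float),K,d)[0,0]
    return -R.T@t, R.T@np.array([p[0],p[1],1])
def plane(c,uv,z):
    o,d=ray(c,uv); return o+d*(z-o[2])/d[2]
def tri(c1,u1,c2,u2):
    (o1,d1),(o2,d2)=ray(c1,u1),ray(c2,u2)
    s=np.linalg.lstsq(np.c_[d1,-d2],o2-o1,rcond=None)[0]
    a,b=o1+s[0]*d1,o2+s[1]*d2; return (a+b)/2,np.linalg.norm(a-b)
def proj(c,X):
    K,k1,R,t=c; return cv2.projectPoints(np.array(X,float).reshape(-1,1,3),cv2.Rodrigues(R)[0],t,K,np.array([k1,0,0,0,0.]))[0][:,0]
E
python3 - <<'E'
from h import *
t=cv2.imread("pics/top0.png");s=cv2.imread("pics/side0.png")
a=cv2.resize(t[215:350,185:575],(800,277),interpolation=cv2.INTER_CUBIC)
b=cv2.resize(s[190:430,200:520],(420,315));
c=cv2.resize(t[225:345,300:440],(368,315),interpolation=cv2.INTER_CUBIC)
cv2.imwrite("pics/crop1.png",np.vstack([a,np.hstack([b,c,np.zeros((315,12,3),np.uint8)])]))
c=cam("top")
for n,u,z in[("tray",(240,304),.045),("big",(228,420),.05),("tote",(368,283),.09),("mould",(523,300),.024),("b1",(540,285),.03),("b2",(509,319),.03),("meter",(384,190),.03),("reel",(331,190),.046),("jar",(500,204),.06)]:
    print(n,plane(c,np.array(u)*.64,z).round(3))
E
```

```text
tray [0.485 0.329 0.045]
big [0.221 0.358 0.05 ]
tote [0.525 0.031 0.09 ]
mould [ 0.484 -0.321  0.024]
b1 [ 0.518 -0.36   0.03 ]
b2 [ 0.441 -0.287  0.03 ]
meter [ 0.745 -0.005  0.03 ]
reel [0.744 0.116 0.046]
jar [ 0.701 -0.269  0.06 ]
```

View pics/crop1.png

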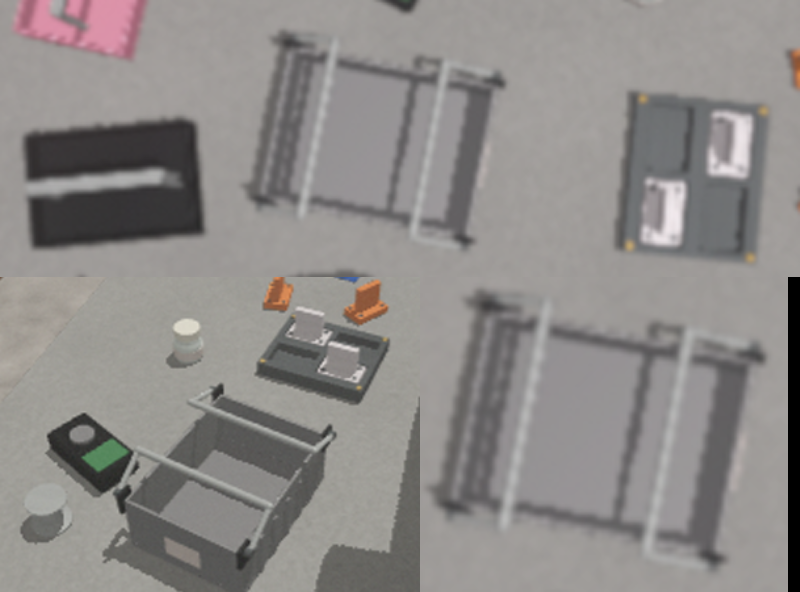

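The crop confirms that the smaller black tray is the one at crop (115,185). Bail A is clearly raised, and B is also partly up. Next I'll compute the geometry.

```bash
python3 - <<'E'
from h import *
c=cam("top");s=cam("side")
T=lambda u,v:np.array([185+u/2.051,215+v/2.052])*.64
S=lambda u,v:np.array([200+u/1.3125,190+v/1.3125])*.64
H={k:plane(c,T(*p),.095) for k,p in dict(a1=(288,42),a2=(262,196),b1=(497,80),b2=(465,240)).items()}
for k in H:print(k,H[k].round(3))
ct=sum(H.values())/4; ay=(H["a1"]+H["a2"]-H["b1"]-H["b2"]); th=np.arctan2(-ay[0],ay[1])
print("tote",ct.round(3),"yaw deg",np.degrees(th), "len",np.linalg.norm(ay)/2, "xdir",np.degrees(np.arctan2(*(H["a1"]-H["a2"]+H["b1"]-H["b2"])[[1,0]])))
R=Rn.from_euler('z',th).as_matrix()
for n,t,q in[("a",(318,127.5),(205,201.5)),("b",(430.5,150.5),(256,150.5))]:
    X,e=tri(c,T(*t),s,S(*q)); l=R.T@(X-ct); print(n,X.round(3),e.round(4),"local rel",l.round(3))
    hy=.11 if n=="a" else -.11
    print(" ang",np.arctan2(l[2],(hy-l[1])*np.sign(hy)), np.hypot(l[2],hy-l[1]))
m=[plane(c,T(*p),.024) for p in[(642,99),(763,110),(629,245),(751,257)]]
mc=sum(m)/4;d=m[0]+m[1]-m[2]-m[3];print("mould",mc.round(3),np.degrees(np.arctan2(d[1],d[0])))
p=[plane(c,T(*p),.045) for p in[(24,137),(192,121),(203,231),(36,247)]]
pc=sum(p)/4;d=p[0]+p[3]-p[1]-p[2];print("tray",pc.round(3),"long dir",np.degrees(np.arctan2(d[1],d[0])),np.linalg.norm(d)/2)
for v in[(28,188),(165,177)]:print("handle end",plane(c,T(*v),.1).round(3))
for v in[(724,142),(655,210)]:print("rib top",plane(c,T(*v),.07).round(3))
E
```

```text
a1 [0.631 0.123 0.095]
a2 [0.466 0.153 0.095]
b1 [ 0.586 -0.101  0.095]
b2 [ 0.415 -0.064  0.095]
tote [0.525 0.028 0.095] yaw deg -12.287293524536059 len 0.2256970861432946 xdir -11.242060210260702
a [0.533 0.088 0.123] 0.0053 local rel [-0.004  0.06   0.028]
 ang 0.5089005291936223 0.05687041991469366
b [ 0.507 -0.03   0.107] 0.0073 local rel [-0.005 -0.06   0.012]
 ang 0.23800004708153774 0.05134962135187463
mould [ 0.481 -0.324  0.024] -6.377481766849703
tray [0.484 0.329 0.045] long dir 94.41731213763286 0.19159324925024795
handle end [0.478 0.407 0.1  ]
handle end [0.488 0.257 0.1  ]
rib top [ 0.517 -0.347  0.07 ]
rib top [ 0.444 -0.27   0.07 ]
```

```bash
for i in 1 2 3 4; do python3 -m jog '{"travel":[[17,34,5],[17,34,5],[17,34,5],[17,34,5],[17,34,5]],"dr":[[0,0,-1.35],[0,0,-1.35],[0,0,-1.35],[0,0,-1.35],[0,0,-1.35]],"jaw":[0,0,0,0,0]}' | tail -c 400; done
python3 - <<'E'
from h import *
st=get_state();print(st["eef_pos"],Rn.from_quat(st["tcp_rot"]).as_matrix().round(3),st["qpos"].round(2))
cv2.imwrite("pics/w1.png",cv2.resize(read_camera("wrist")[:,:,::-1],(800,600),interpolation=cv2.INTER_CUBIC))
E
```

```text
time: 0.52
eef_pos: [0.2607, -0.4799, 0.2557]
tcp_rot: [0.997, 0.072, -0.0, -0.001]
contact_force: [0.3, -0.5, 0.4]
opening: 0.999
time: 0.93
eef_pos: [0.3456, -0.3098, 0.2811]
tcp_rot: [1.0, 0.013, -0.0, -0.0]
contact_force: [0.9, -0.5, -0.7]
opening: 0.996
time: 1.35
eef_pos: [0.4305, -0.1398, 0.3063]
tcp_rot: [0.999, -0.046, -0.0, -0.0]
contact_force: [1.0, -0.4, -0.3]
opening: 0.999
time: 1.77
eef_pos: [0.5156, 0.0302, 0.3311]
tcp_rot: [0.995, -0.104, -0.0, 0.0]
contact_force: [0.4, 1.1, -0.1]
opening: 1.0
[0.51557537 0.03023708 0.33113489] [[ 0.978 -0.208 -0.001]
 [-0.208 -0.978 -0.   ]
 [-0.     0.    -1.   ]] [-0.14 -0.13  1.84 -0.    1.43  1.64]
```

View pics/w1.png

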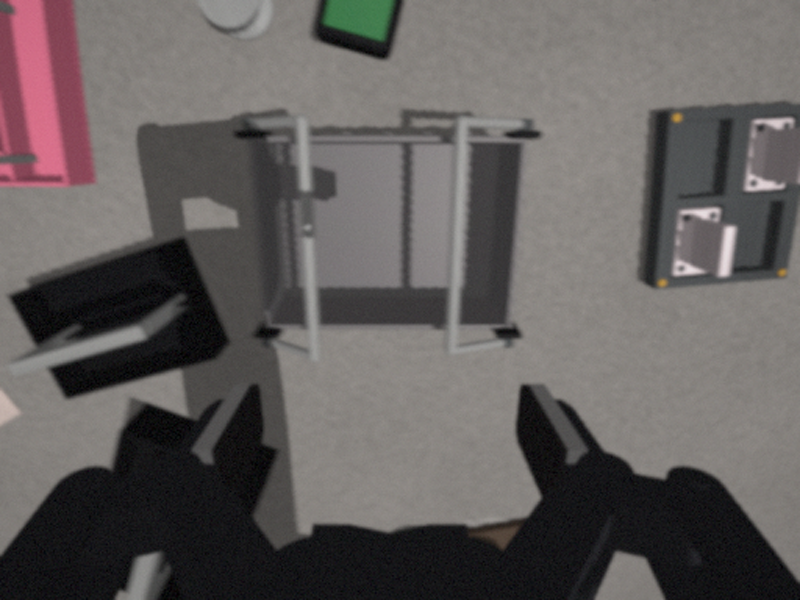

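The wrist view shows the tote with hinge blocks at (258,132), (520,132), (267,333) and (507,332). The bars run (302,122)-(315,355) for A and (463,122)-(454,348) for B.

```bash
python3 - <<'E'
from h import *
w=cam("wrist");c=cam("top")
W=lambda u,v:np.array([u,v])*.64
T=lambda u,v:np.array([185+u/2.051,215+v/2.052])*.64
P={k:plane(w,W(*p),.095) for k,p in dict(a1=(258,132),a2=(267,333),b1=(520,132),b2=(507,332)).items()}
ct=sum(P.values())/4;ay=P["a1"]+P["a2"]-P["b1"]-P["b2"];ax=P["a1"]+P["b1"]-P["a2"]-P["b2"]
print(ct.round(4),np.degrees([np.arctan2(-ay[0],ay[1]),np.arctan2(ax[1],ax[0])]),np.linalg.norm(ay)/2,np.linalg.norm(ax)/2)
R=Rn.from_euler('z',-12,degrees=True).as_matrix()
for n,hy,e in[("a",.11,[((302,122),(333,42)),((315,355),(303,213))]),("b",-.11,[((463,122),(446,65)),((454,348),(415,236))])]:
    X=np.mean([tri(w,W(*p),c,T(*q))[0] for p,q in e],0);print([tri(w,W(*p),c,T(*q))[1].round(4) for p,q in e])
    l=R.T@(X-ct);print(n,X.round(4),l.round(4),np.arctan2(l[2],(hy-l[1])*np.sign(hy)),np.hypot(l[2],hy-l[1]))
E
```

```text
[0.527  0.0355 0.095 ] [-11.57274388 -12.39839865] 0.21583385338427116 0.17390351425180156
[np.float64(0.0077), np.float64(0.0106)]
a [0.5362 0.09   0.1412] [-0.0023  0.0553  0.0462] 0.7007678790946666 0.07160383735377328
[np.float64(0.0011), np.float64(0.0081)]
b [ 0.5134 -0.0269  0.0856] [-0.0003 -0.0639 -0.0094] -0.20165150892467146 0.0470538983876065
```

```bash
python3 - <<'E'
from h import *
w=cam("wrist");c=cam("top");s=cam("side")
ct=np.array([.526,.033,.095]);R=Rn.from_euler('z',-12,degrees=True).as_matrix()
W=lambda u,v:np.array([u,v])*.64
T=lambda u,v:np.array([185+u/2.051,215+v/2.052])*.64
S=lambda u,v:np.array([200+u/1.3125,190+v/1.3125])*.64
for ang in np.arange(0,.8,.1):
    o=[]
    for sg,px in((1,[W(308.5,238),T(318,127.5),S(205,201.5)]),(-1,[W(458.5,235),T(430.5,150.5),S(256,150.5)])):
        X=ct+R@[0,sg*(.11-.058*np.cos(ang)),.058*np.sin(ang)]
        for cm,p in zip((w,c,s),px):
            # residual perpendicular to the bar direction, px
            q=proj(cm,[X,X+R@[.02,0,0]]);d=q[1]-q[0];d/=np.linalg.norm(d);o.append(float(np.cross(d,p-q[0]).round(1)))
    print(ang.round(1),o)
E
```

```text
0.0 [-13.8, -2.3, 5.8, 4.4, 3.3, 7.1]
0.1 [-13.0, -2.0, 4.6, 3.6, 3.3, 5.6]
0.2 [-11.7, -1.5, 3.6, 2.3, 3.2, 4.0]
0.3 [-10.0, -0.9, 2.7, 0.5, 2.8, 2.2]
0.4 [-7.7, -0.1, 2.1, -1.7, 2.3, 0.3]
0.5 [-5.0, 0.9, 1.7, -4.4, 1.6, -1.7]
0.6 [-1.9, 2.0, 1.5, -7.5, 0.8, -3.8]
0.7 [1.7, 3.2, 1.6, -11.1, -0.2, -5.9]<stdin>:13: DeprecationWarning: Arrays of 2-dimensional vectors are deprecated. Use arrays of 3-dimensional vectors instead. (deprecated in NumPy 2.0)
```

```bash
python3 -m jog '{"travel":[[0,-26,-10],[0,-25,-10],[0,0,-24],[0,0,-24],[0,0,-24]],"dr":[[0,0,0],[0,0,0],[0,0,0],[0,0,0],[0,0,0]],"jaw":[110,110,110,110,110]}' 40|tail -5
python3 -m jog '{"travel":[[0,0,-24],[0,0,-24],[0,0,-24],[0,0,-24],[0,0,-24]],"dr":[[0,0,0],[0,0,0],[0,0,0],[0,0,0],[0,0,0]],"jaw":[110,110,110,110,110]}'|tail -5
python3 -m jog '{"travel":[[0,0,0],[0,0,0],[0,0,0],[0,0,0],[0,0,0]],"dr":[[0,0,0],[0,0,0],[0,0,0],[0,0,0],[0,0,0]],"jaw":[255,255,255,255,255]}'|tail -5
python3 - <<'E'
from h import *
cv2.imwrite("pics/w2.png",cv2.resize(read_camera("wrist")[:,:,::-1],(640,480),interpolation=cv2.INTER_CUBIC))
E
```

```text
time: 2.23
eef_pos: [0.5152, -0.0232, 0.2381]
tcp_rot: [0.995, -0.104, -0.0, -0.0]
contact_force: [1.6, 0.1, 0.4]
opening: 0.569
time: 2.65
eef_pos: [0.5148, -0.0228, 0.1178]
tcp_rot: [0.995, -0.104, -0.0, -0.0]
contact_force: [-0.4, -0.3, 0.4]
opening: 0.569
time: 3.07
eef_pos: [0.5167, -0.0231, 0.1214]
tcp_rot: [0.995, -0.104, 0.002, 0.0]
contact_force: [0.4, 1.1, 0.7]
opening: 0.002
```

View pics/w2.png

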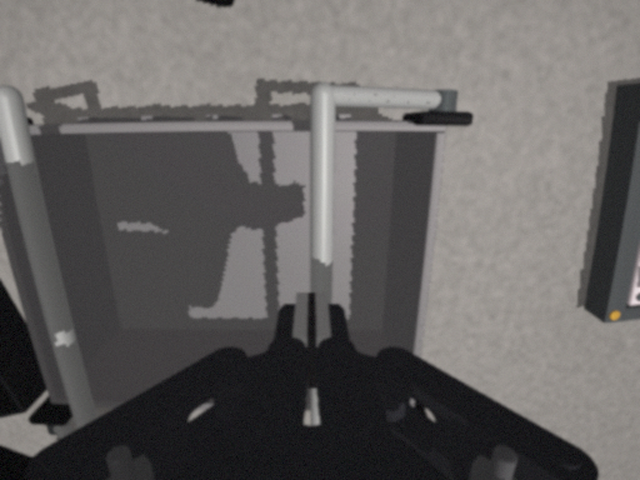

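The fingers closed just above the bar because I was one 24 mm row short. They are well centred on it (column 313 against 320), so I'll open, go down and close again.

```bash
python3 -m jog '{"travel":[[0,0,0],[0,0,0],[0,0,0],[0,0,-14],[0,0,-14]],"dr":[[0,0,0],[0,0,0],[0,0,0],[0,0,0],[0,0,0]],"jaw":[120,120,120,120,120]}' 40|tail -5
python3 -m jog '{"travel":[[0,0,0],[0,0,0],[0,0,0],[0,0,0],[0,0,0]],"dr":[[0,0,0],[0,0,0],[0,0,0],[0,0,0],[0,0,0]],"jaw":[255,255,255,255,255]}'|tail -5
```

```text
time: 3.53
eef_pos: [0.5165, -0.023, 0.0922]
tcp_rot: [0.995, -0.104, 0.002, 0.0]
contact_force: [0.0, 0.6, -1.0]
opening: 0.529
time: 3.95
eef_pos: [0.5141, -0.0267, 0.0907]
tcp_rot: [0.995, -0.103, -0.001, 0.004]
contact_force: [-2.3, -13.3, -6.5]
opening: 0.094
```

```bash
python3 -m jog '{"travel":[[-1,-4,9],[-1,-4,8],[-1,-6,7],[-1,-6,6],[0,0,0]],"dr":[[0,0,0],[0,0,0],[0,0,0],[0,0,0],[0,0,0]],"jaw":[255,255,255,255,255]}'|tail -5
python3 -m jog '{"travel":[[-3,-15,9],[-3,-16,4],[0,0,0],[0,0,0],[0,0,0]],"dr":[[0,0,0],[0,0,0],[0,0,0],[0,0,0],[0,0,0]],"jaw":[255,255,255,255,255]}'|tail -5
```

```text
time: 4.37
eef_pos: [0.5101, -0.0454, 0.12]
tcp_rot: [0.995, -0.104, -0.001, 0.002]
contact_force: [1.9, -7.5, -12.1]
opening: 0.103
time: 4.78
eef_pos: [0.5042, -0.0736, 0.1344]
tcp_rot: [0.995, -0.104, -0.002, 0.0]
contact_force: [-6.2, 0.1, 0.7]
opening: 0.096
```

```bash
python3 -m jog '{"travel":[[-4,-17,-1],[-3,-16,-6],[-3,-13,-11],[0,0,0],[0,0,0]],"dr":[[0,0,0],[0,0,0],[0,0,0],[0,0,0],[0,0,0]],"jaw":[255,255,255,255,255]}'|tail -5
python3 -m jog '{"travel":[[-2,-9,-14],[-1,-5,-17],[0,0,-12],[0,0,-4],[0,0,0]],"dr":[[0,0,0],[0,0,0],[0,0,0],[0,0,0],[0,0,0]],"jaw":[255,255,255,255,255]}'|tail -5
```

```text
time: 5.2
eef_pos: [0.4949, -0.1207, 0.1169]
tcp_rot: [0.995, -0.104, -0.001, 0.001]
contact_force: [-5.9, -2.1, 2.3]
opening: 0.1
time: 5.62
eef_pos: [0.4915, -0.137, 0.0692]
tcp_rot: [0.995, -0.103, -0.001, 0.004]
contact_force: [-7.9, -12.1, -0.8]
opening: 0.097
```

```bash
python3 -m jog '{"travel":[[0,0,0],[0,0,0],[0,0,0],[0,0,30],[0,0,30]],"dr":[[0,0,0],[0,0,0],[0,0,0],[0,0,0],[0,0,0]],"jaw":[110,110,110,110,110]}'|tail -5
python3 -m jog '{"travel":[[0,0,30],[0,0,30],[7,32,0],[7,32,0],[7,32,0]],"dr":[[0,0,0],[0,0,0],[0,0,0],[0,0,0],[0,0,0]],"jaw":[110,110,110,110,110]}'|tail -5
python3 -m jog '{"travel":[[7,32,0],[7,32,0],[7,32,0],[6,33,0],[0,0,0]],"dr":[[0,0,0],[0,0,0],[0,0,0],[0,0,0],[0,0,0]],"jaw":[110,110,110,110,110]}'|tail -5
python3 - <<'E'
from h import *
cv2.imwrite("pics/w3.png",cv2.resize(read_camera("wrist")[:,:,::-1],(640,480),interpolation=cv2.INTER_CUBIC))
E
```

```text
time: 6.03
eef_pos: [0.4914, -0.1325, 0.1284]
tcp_rot: [0.995, -0.104, -0.002, -0.001]
contact_force: [0.3, 0.4, 0.6]
opening: 0.562
time: 6.45
eef_pos: [0.5146, -0.0366, 0.1913]
tcp_rot: [0.995, -0.105, 0.002, 0.0]
contact_force: [0.4, -0.8, -0.2]
opening: 0.574
time: 6.87
eef_pos: [0.5411, 0.0967, 0.1902]
tcp_rot: [0.995, -0.101, 0.001, -0.001]
contact_force: [0.0, 0.6, 0.8]
opening: 0.564
```

View pics/w3.png

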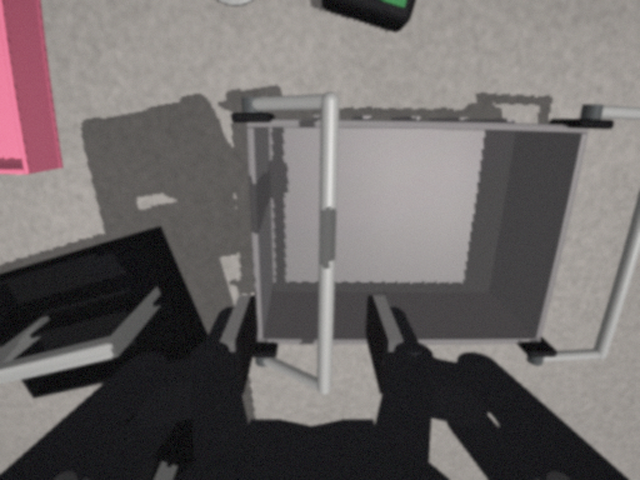

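Bail B is swung out at the right edge. Bar A is at column 325 between the fingers (centre about 310), so I'll shift about 8 mm to −y and descend.

```bash
python3 -m jog '{"travel":[[-2,-8,0],[0,0,-28],[0,0,-28],[0,0,-28],[0,0,0]],"dr":[[0,0,0],[0,0,0],[0,0,0],[0,0,0],[0,0,0]],"jaw":[110,110,110,110,110]}'|tail -5
python3 -m jog '{"travel":[[0,0,0],[0,0,0],[0,0,0],[0,0,0],[0,0,0]],"dr":[[0,0,0],[0,0,0],[0,0,0],[0,0,0],[0,0,0]],"jaw":[255,255,255,255,255]}'|tail -5
```

```text
time: 7.33
eef_pos: [0.5339, 0.0817, 0.0995]
tcp_rot: [0.994, -0.105, -0.006, 0.001]
contact_force: [-0.7, -0.2, -0.9]
opening: 0.565
time: 7.75
eef_pos: [0.5406, 0.0865, 0.1064]
tcp_rot: [0.994, -0.105, 0.004, -0.004]
contact_force: [7.8, 12.3, -10.1]
opening: 0.098
```

```bash
python3 -m jog '{"travel":[[1,6,8],[2,8,8],[3,15,9],[3,16,4],[0,0,0]],"dr":[[0,0,0],[0,0,0],[0,0,0],[0,0,0],[0,0,0]],"jaw":[255,255,255,255,255]}'|tail -5
python3 -m jog '{"travel":[[4,17,-1],[3,16,-6],[3,13,-11],[0,0,0],[0,0,0]],"dr":[[0,0,0],[0,0,0],[0,0,0],[0,0,0],[0,0,0]],"jaw":[255,255,255,255,255]}'|tail -5
python3 -m jog '{"travel":[[2,9,-14],[1,5,-17],[0,0,-12],[0,0,-4],[0,0,0]],"dr":[[0,0,0],[0,0,0],[0,0,0],[0,0,0],[0,0,0]],"jaw":[255,255,255,255,255]}'|tail -5
```

```text
time: 8.17
eef_pos: [0.5496, 0.1292, 0.1373]
tcp_rot: [0.995, -0.103, 0.003, -0.0]
contact_force: [1.4, -0.2, 0.8]
opening: 0.098
time: 8.58
eef_pos: [0.5596, 0.1756, 0.1192]
tcp_rot: [0.995, -0.104, 0.003, -0.002]
contact_force: [1.8, 6.0, 4.5]
opening: 0.101
time: 9.0
eef_pos: [0.5629, 0.1911, 0.072]
tcp_rot: [0.994, -0.105, 0.003, -0.004]
contact_force: [4.3, 11.4, 1.5]
opening: 0.097
```

Both arms have reached their out stops. The bar positions agree with the 336 mm spacing, which puts the tote centre at (.527,.027) with yaw −12.2°. Now the mould.

```bash
python3 -m jog '{"travel":[[0,0,0],[0,0,0],[0,0,0],[0,0,30],[0,0,30]],"dr":[[0,0,0],[0,0,0],[0,0,0],[0,0,0],[0,0,0]],"jaw":[110,110,110,110,110]}'|tail -4|head -1
python3 -m jog '{"travel":[[0,0,30],[0,0,30],[0,0,30],[0,0,30],[0,0,0]],"dr":[[0,0,0],[0,0,0],[0,0,0],[0,0,0],[0,0,0]],"jaw":[110,110,110,110,110]}'|tail -4|head -1
for i in 1 2 3; do python3 -m jog '{"travel":[[-5.5,-34,0],[-5.5,-34,0],[-5.5,-34,0],[-5.5,-34,0],[-5.5,-34,0]],"dr":[[0,0,0.4],[0,0,0.4],[0,0,0.4],[0,0,0.4],[0,0,0.4]],"jaw":[60,60,60,60,60]}'|tail -4|head -1; done
python3 -m jog '{"travel":[[0,0,0],[0,0,0]],"dr":[[0,0,0],[0,0,0]],"jaw":[60,60]}'
python3 - <<'E'
from h import *
st=get_state();np.save("w4.npy",np.array([*st["eef_pos"],*st["tcp_rot"]]))
cv2.imwrite("pics/w4.png",cv2.resize(read_camera("wrist")[:,:,::-1],(640,480),interpolation=cv2.INTER_CUBIC))
E
```

```text
eef_pos: [0.558, 0.1868, 0.1272]
eef_pos: [0.5635, 0.1878, 0.2577]
eef_pos: [0.5317, 0.0162, 0.2488]
eef_pos: [0.504, -0.1538, 0.2488]
eef_pos: [0.4763, -0.3237, 0.2487]
time: 11.25
eef_pos: [0.4765, -0.3234, 0.2485]
tcp_rot: [0.999, -0.054, -0.001, -0.001]
contact_force: [0.4, 0.3, -0.2]
opening: 0.766
```

View pics/w4.png

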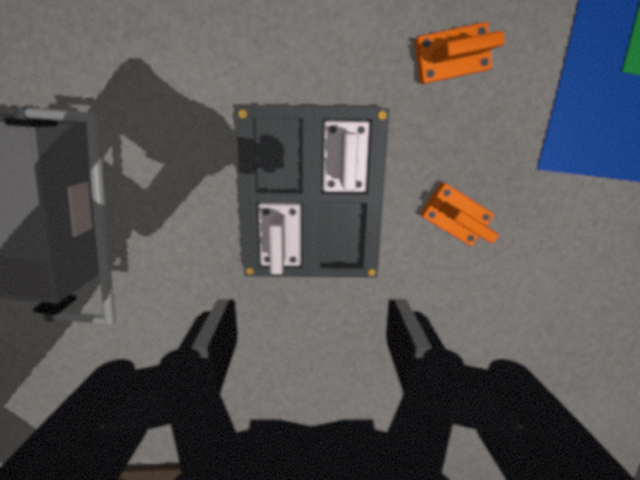

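The wrist view shows two white brackets in the mould, with plate centres at (346,157) and (280,235). The other two cavities are empty, and the orange look-alikes lie outside. Mould screws are at (242,114), (382,116), (250,271) and (372,272).

```bash
python3 - <<'E'
from h import *
v=np.load("w4.npy");w=cam("wrist",dict(eef_pos=v[:3],tcp_rot=v[3:]))
m=[plane(w,np.array(p)*.8,.024) for p in[(242,114),(382,116),(250,271),(372,272)]]
mc=sum(m)/4;d=m[0]+m[1]-m[2]-m[3];a=np.arctan2(d[1],d[0]);print(mc.round(4),np.degrees(a))
for l in[(.042,-.034,0),(-.042,.034,0)]:print("cavity",(mc+Rn.from_euler('z',a).apply(l)).round(4))
for p in[(345.5,157),(279.5,235)]:print("plate",plane(w,np.array(p)*.8,.024).round(4))
x=Rn.from_quat(v[3:]).as_matrix()[:,0];print("tool yaw",np.degrees(np.arctan2(x[1],x[0])))
E
```

```text
[ 0.4791 -0.3239  0.024 ] -6.506600653622909
cavity [ 0.517  -0.3625  0.024 ]
cavity [ 0.4412 -0.2854  0.024 ]
plate [ 0.5175 -0.3625  0.024 ]
plate [ 0.4429 -0.2854  0.024 ]
tool yaw -6.170547812605079
```

```bash
python3 -m jog '{"travel":[[-17,19,-10],[-17,19,-10],[0,0,-25],[0,0,-25],[0,0,-25]],"dr":[[0,0,0],[0,0,0],[0,0,0],[0,0,0],[0,0,0]],"jaw":[110,110,110,110,110]}' 60|tail -4|head -1
python3 -m jog '{"travel":[[0,0,-25],[0,0,-25],[0,0,-25],[0,0,-25],[0,0,-22]],"dr":[[0,0,0],[0,0,0],[0,0,0],[0,0,0],[0,0,0]],"jaw":[110,110,110,110,110]}'|tail -4
python3 -m jog '{"travel":[[0,0,0],[0,0,0],[0,0,0],[0,0,0],[0,0,0]],"dr":[[0,0,0],[0,0,0],[0,0,0],[0,0,0],[0,0,0]],"jaw":[255,255,255,255,255]}'|tail -4
python3 -m jog '{"travel":[[0,0,10],[0,0,10],[0,0,20],[0,0,20],[0,0,0]],"dr":[[0,0,0],[0,0,0],[0,0,0],[0,0,0],[0,0,0]],"jaw":[255,255,255,255,255]}'|tail -4
python3 - <<'E'
from h import *
cv2.imwrite("pics/w5.png",read_camera("wrist")[:,:,::-1])
E
```

```text
eef_pos: [0.4439, -0.2819, 0.1539]
eef_pos: [0.4436, -0.2817, 0.0308]
tcp_rot: [0.999, -0.051, -0.001, -0.001]
contact_force: [-0.3, -0.1, -0.1]
opening: 0.568
eef_pos: [0.4447, -0.2842, 0.0339]
tcp_rot: [0.999, -0.052, 0.001, 0.001]
contact_force: [0.1, -1.0, 0.0]
opening: 0.133
eef_pos: [0.4466, -0.2862, 0.098]
tcp_rot: [0.999, -0.052, 0.004, 0.003]
contact_force: [1.4, -1.0, -0.8]
opening: 0.134
```

View pics/w5.png

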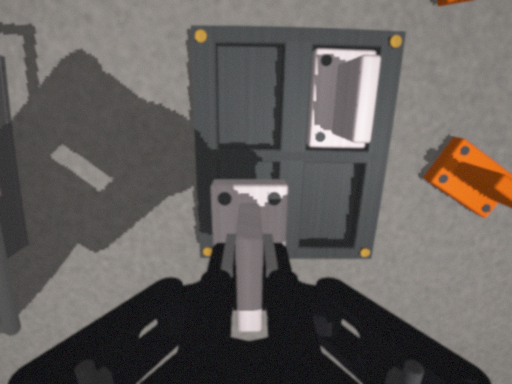

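The bracket is held. I'll carry it to the tote's −y half.

```bash
python3 -m jog '{"travel":[[0,0,25],[0,0,25],[0,0,20],[9,33,0],[9,33,0]],"dr":[[0,0,0],[0,0,0],[0,0,0],[0,0,-0.8],[0,0,-0.8]],"jaw":[255,255,255,255,255]}'|tail -4
python3 -m jog '{"travel":[[9,33,0],[9,33,0],[9,33,0],[9,33,0],[9,33,0]],"dr":[[0,0,-0.8],[0,0,-0.8],[0,0,-0.8],[0,0,-0.8],[0,0,-0.8]],"jaw":[255,255,255,255,255]}'|tail -4
python3 -m jog '{"travel":[[9,33,0],[0,0,0],[0,0,0],[0,0,0],[0,0,0]],"dr":[[0,0,-0.5],[0,0,0],[0,0,0],[0,0,0],[0,0,0]],"jaw":[255,255,255,255,255]}'|tail -4
python3 - <<'E'
from h import *
cv2.imwrite("pics/w6.png",read_camera("wrist")[:,:,::-1])
E
```

```text
eef_pos: [0.4624, -0.2187, 0.1637]
tcp_rot: [0.998, -0.068, 0.001, 0.001]
contact_force: [0.0, 0.6, -3.1]
opening: 0.132
eef_pos: [0.5062, -0.0509, 0.1612]
tcp_rot: [0.995, -0.101, -0.001, -0.0]
contact_force: [0.5, 0.1, -1.9]
opening: 0.13
eef_pos: [0.5154, -0.0205, 0.1617]
tcp_rot: [0.994, -0.105, -0.001, 0.0]
contact_force: [0.0, -0.3, -2.1]
opening: 0.132
```

View pics/w6.png

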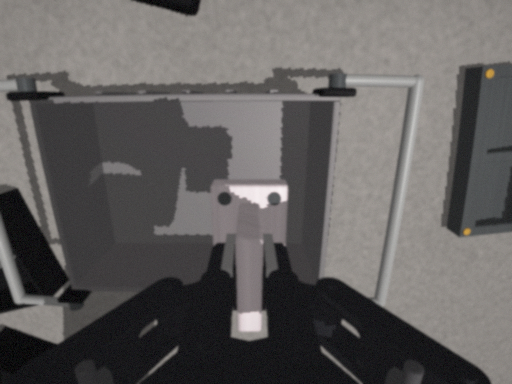

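The bracket is held over the tote's −y half and both arms are out. Lowering and releasing.

```bash
python3 -m jog '{"travel":[[0,0,-28],[0,0,-28],[0,0,-28],[0,0,-28],[0,0,-14]],"dr":[[0,0,0],[0,0,0],[0,0,0],[0,0,0],[0,0,0]],"jaw":[255,255,255,255,255]}'|tail -4
python3 -m jog '{"travel":[[0,0,-4],[0,0,0],[0,0,0],[0,0,0],[0,0,0]],"dr":[[0,0,0],[0,0,0],[0,0,0],[0,0,0],[0,0,0]],"jaw":[255,255,120,120,120]}'|tail -4
python3 -m jog '{"travel":[[0,0,30],[0,0,30],[0,0,30],[0,0,30],[0,0,20]],"dr":[[0,0,0],[0,0,0],[0,0,0],[0,0,0],[0,0,0]],"jaw":[120,120,120,120,120]}'|tail -4
for i in 1 2; do python3 -m jog '{"travel":[[0,-34,0],[0,-34,0],[0,-34,0],[0,-34,0],[0,-34,0]],"dr":[[0,0,0.6],[0,0,0.6],[0,0,0.6],[0,0,0.6],[0,0,0.6]],"jaw":[110,110,110,110,110]}'|tail -4|head -1; done
python3 - <<'E'
from h import *
st=get_state();print(st["eef_pos"],st["tcp_rot"],st["opening"])
im=read_camera("wrist")[:,:,::-1]; t=read_camera("top")[:,:,::-1]
t=cv2.resize(t[130:260,100:380],(512,238),interpolation=cv2.INTER_CUBIC)
cv2.imwrite("pics/w7.png",np.vstack([im[:330],t]))
np.save("w7.npy",np.array([*st["eef_pos"],*st["tcp_rot"]]))
E
```

```text
eef_pos: [0.5133, -0.0206, 0.0328]
tcp_rot: [0.994, -0.106, -0.003, -0.0]
contact_force: [-1.8, 0.1, -1.8]
opening: 0.134
eef_pos: [0.5177, -0.0204, 0.0345]
tcp_rot: [0.994, -0.105, 0.002, 0.0]
contact_force: [-1.4, -1.3, 0.8]
opening: 0.528
eef_pos: [0.5178, -0.0201, 0.1774]
tcp_rot: [0.994, -0.105, 0.004, 0.0]
contact_force: [0.3, -0.3, -0.4]
opening: 0.53
eef_pos: [0.5163, -0.1915, 0.1742]
eef_pos: [0.5161, -0.3619, 0.1741]
[ 0.51612936 -0.36190429  0.17405526] [ 9.98621521e-01 -5.24677736e-02  1.14126029e-03  9.42491318e-04] 0.569337427456485
```

View pics/w7.png

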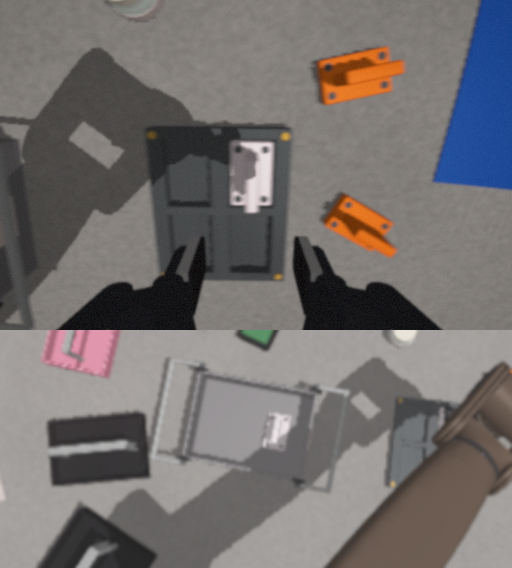

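The first bracket is standing in the tote, and the second is still in its cavity directly below the tool.

```bash
python3 -m jog '{"travel":[[1,0,-28],[0,0,-28],[0,0,-29],[0,0,-29],[0,0,-28]],"dr":[[0,0,0],[0,0,0],[0,0,0],[0,0,0],[0,0,0]],"jaw":[110,110,110,110,110]}' 60|tail -4
python3 -m jog '{"travel":[[0,0,0],[0,0,0],[0,0,0],[0,0,0],[0,0,0]],"dr":[[0,0,0],[0,0,0],[0,0,0],[0,0,0],[0,0,0]],"jaw":[255,255,255,255,255]}'|tail -4
python3 -m jog '{"travel":[[0,0,10],[0,0,10],[0,0,25],[0,0,25],[0,0,30]],"dr":[[0,0,0],[0,0,0],[0,0,0],[0,0,0],[0,0,0]],"jaw":[255,255,255,255,255]}'|tail -4
python3 -m jog '{"travel":[[0,0,20],[0,0,20],[0,0,0],[0,0,0],[0,0,0]],"dr":[[0,0,0],[0,0,0],[0,0,0],[0,0,0],[0,0,0]],"jaw":[255,255,255,255,255]}'|tail -4
```

```text
eef_pos: [0.5175, -0.3593, 0.0303]
tcp_rot: [0.999, -0.052, 0.001, 0.001]
contact_force: [-0.3, -0.4, -0.9]
opening: 0.566
eef_pos: [0.5181, -0.3608, 0.0328]
tcp_rot: [0.999, -0.053, 0.002, 0.001]
contact_force: [1.2, -1.7, 3.9]
opening: 0.13
eef_pos: [0.5162, -0.3588, 0.1313]
tcp_rot: [0.999, -0.053, -0.001, -0.001]
contact_force: [-0.1, 0.2, -1.2]
opening: 0.134
eef_pos: [0.5163, -0.3591, 0.1695]
tcp_rot: [0.999, -0.053, -0.001, -0.001]
contact_force: [0.5, 0.1, -2.5]
opening: 0.132
```

```bash
for i in 1 2; do python3 -m jog '{"travel":[[1.6,34,0],[1.6,34,0],[1.6,34,0],[1.6,34,0],[1.6,34,0]],"dr":[[0,0,-0.5],[0,0,-0.5],[0,0,-0.5],[0,0,-0.5],[0,0,-0.5]],"jaw":[255,255,255,255,255]}'|tail -4; done
python3 -m jog '{"travel":[[2,34,0],[2,34,0],[2,31,0],[0,0,0],[0,0,0]],"dr":[[0,0,-0.5],[0,0,-0.5],[0,0,-0.3],[0,0,0],[0,0,0]],"jaw":[255,255,255,255,255]}'|tail -4
python3 - <<'E'
from h import *
cv2.imwrite("pics/w8.png",read_camera("wrist")[:,:,::-1])
E
```

```text
eef_pos: [0.5234, -0.1876, 0.1677]
tcp_rot: [0.997, -0.075, -0.002, -0.001]
contact_force: [0.2, 0.2, -2.0]
opening: 0.134
eef_pos: [0.5312, -0.0178, 0.168]
tcp_rot: [0.995, -0.097, -0.002, -0.0]
contact_force: [1.0, -0.0, -2.6]
opening: 0.133
eef_pos: [0.5374, 0.0807, 0.1681]
tcp_rot: [0.994, -0.106, -0.002, 0.0]
contact_force: [-0.7, 0.2, -2.5]
opening: 0.135
```

View pics/w8.png

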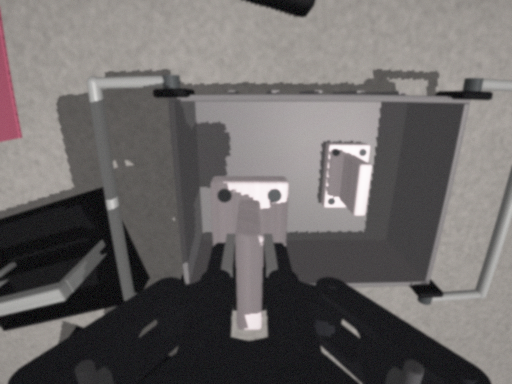

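The first bracket stands safely in the tote and the second is held over the +y half. Lowering and releasing, then moving to bar A.

```bash
python3 -m jog '{"travel":[[0,-4,-28],[0,0,-28],[0,0,-28],[0,0,-28],[0,0,-22]],"dr":[[0,0,0],[0,0,0],[0,0,0],[0,0,0],[0,0,0]],"jaw":[255,255,255,255,255]}'|tail -4
python3 -m jog '{"travel":[[0,0,-2],[0,0,0],[0,0,0],[0,0,0],[0,0,0]],"dr":[[0,0,0],[0,0,0],[0,0,0],[0,0,0],[0,0,0]],"jaw":[255,255,120,120,120]}'|tail -4
python3 -m jog '{"travel":[[0,0,30],[0,0,30],[0,0,30],[0,0,30],[0,0,20]],"dr":[[0,0,0],[0,0,0],[0,0,0],[0,0,0],[0,0,0]],"jaw":[120,120,120,120,120]}'|tail -4
python3 -m jog '{"travel":[[7,28,0],[7,28,0],[7,30,0],[4,28,0],[0,0,0]],"dr":[[0,0,0],[0,0,0],[0,0,0],[0,0,0],[0,0,0]],"jaw":[110,110,110,110,110]}' 40|tail -4
python3 - <<'E'
from h import *
cv2.imwrite("pics/w9.png",read_camera("wrist")[:,:,::-1])
E
```

```text
eef_pos: [0.5372, 0.0735, 0.0333]
tcp_rot: [0.994, -0.109, -0.002, 0.0]
contact_force: [0.1, 0.7, -2.9]
opening: 0.131
eef_pos: [0.5409, 0.0748, 0.0368]
tcp_rot: [0.994, -0.108, 0.002, -0.0]
contact_force: [-0.7, 0.7, 0.7]
opening: 0.524
eef_pos: [0.5408, 0.0752, 0.1798]
tcp_rot: [0.994, -0.107, 0.004, -0.0]
contact_force: [0.3, 0.6, -0.1]
opening: 0.526
eef_pos: [0.5648, 0.1933, 0.1766]
tcp_rot: [0.994, -0.106, 0.002, -0.001]
contact_force: [-0.6, -0.2, 0.4]
opening: 0.568
```

View pics/w9.png

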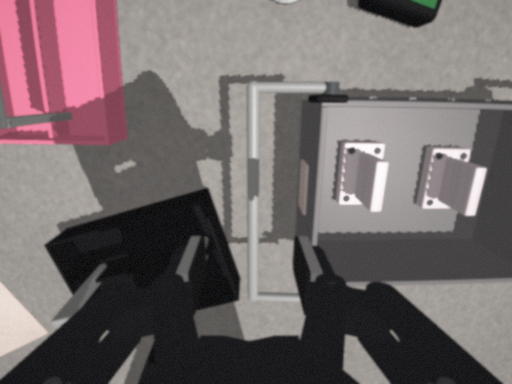

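Both brackets stand in the tote and bar A is centred between the fingers. Gripping it and folding in.

```bash
python3 -m jog '{"travel":[[0,-1,-26],[0,0,-26],[0,0,-26],[0,0,-24],[0,0,0]],"dr":[[0,0,0],[0,0,0],[0,0,0],[0,0,0],[0,0,0]],"jaw":[110,110,110,110,110]}' 40|tail -4
python3 -m jog '{"travel":[[0,0,0],[0,0,0],[0,0,0],[0,0,0],[0,0,0]],"dr":[[0,0,0],[0,0,0],[0,0,0],[0,0,0],[0,0,0]],"jaw":[255,255,255,255,255]}'|tail -4
python3 -m jog '{"travel":[[0,0,10],[-1,-5,17],[-2,-9,14],[-3,-13,11],[-3,-16,6]],"dr":[[0,0,0],[0,0,0],[0,0,0],[0,0,0],[0,0,0]],"jaw":[255,255,255,255,255]}'|tail -4
python3 -m jog '{"travel":[[-4,-17,1],[-4,-16,-4],[-3,-15,-9],[0,0,0],[0,0,0]],"dr":[[0,0,0],[0,0,0],[0,0,0],[0,0,0],[0,0,0]],"jaw":[255,255,255,255,255]}'|tail -4
```

```text
eef_pos: [0.5602, 0.1866, 0.0677]
tcp_rot: [0.994, -0.108, -0.004, 0.001]
contact_force: [-1.6, -0.5, -1.2]
opening: 0.57
eef_pos: [0.5662, 0.1903, 0.0754]
tcp_rot: [0.994, -0.108, 0.003, -0.003]
contact_force: [2.5, 6.5, -0.2]
opening: 0.1
eef_pos: [0.5586, 0.1505, 0.1382]
tcp_rot: [0.994, -0.108, 0.005, -0.007]
contact_force: [-0.5, 11.3, 14.6]
opening: 0.093
eef_pos: [0.547, 0.0951, 0.1229]
tcp_rot: [0.994, -0.108, 0.005, 0.001]
contact_force: [-0.5, -5.5, 7.1]
opening: 0.097
```

```bash
python3 -m jog '{"travel":[[-2,-9,-13],[-1,-7,-16],[-1,-3,-17],[0,0,-3],[0,0,0]],"dr":[[0,0,0],[0,0,0],[0,0,0],[0,0,0],[0,0,0]],"jaw":[255,255,255,255,255]}'|tail -4
python3 -m jog '{"travel":[[0,0,0],[0,0,0]],"dr":[[0,0,0],[0,0,0]],"jaw":[255,255]}'|tail -4
```

```text
eef_pos: [0.543, 0.0769, 0.0743]
tcp_rot: [0.994, -0.107, 0.003, 0.001]
contact_force: [-3.3, -3.9, 10.0]
opening: 0.099
eef_pos: [0.543, 0.0769, 0.0742]
tcp_rot: [0.994, -0.107, 0.004, 0.001]
contact_force: [-3.6, -3.8, 9.8]
opening: 0.093
```

```bash
python3 -m jog '{"travel":[[0,0,0],[0,0,0],[0,0,0],[0,0,26],[0,0,26]],"dr":[[0,0,0],[0,0,0],[0,0,0],[0,0,0],[0,0,0]],"jaw":[140,140,140,140,140]}'|tail -4
python3 -m jog '{"travel":[[0,0,26],[0,0,26],[-7,-30,0],[-7,-30,0],[-7,-30,0]],"dr":[[0,0,0],[0,0,0],[0,0,0],[0,0,0],[0,0,0]],"jaw":[110,110,110,110,110]}'|tail -4
python3 -m jog '{"travel":[[-7,-31,0],[-8,-31,0],[-8,-31,0],[-8,-31,0],[0,0,0]],"dr":[[0,0,0],[0,0,0],[0,0,0],[0,0,0],[0,0,0]],"jaw":[110,110,110,110,110]}'|tail -4
python3 -m jog '{"travel":[[0,0,-26],[0,0,-26],[0,0,-26],[0,0,-22],[0,0,0]],"dr":[[0,0,0],[0,0,0],[0,0,0],[0,0,0],[0,0,0]],"jaw":[110,110,110,110,110]}' 40|tail -4
```

```text
eef_pos: [0.538, 0.0784, 0.1199]
tcp_rot: [0.994, -0.107, -0.003, 0.0]
contact_force: [-0.3, -0.3, 0.6]
opening: 0.448
eef_pos: [0.5188, -0.0122, 0.1742]
tcp_rot: [0.994, -0.106, 0.001, 0.0]
contact_force: [0.0, -0.1, -0.7]
opening: 0.569
eef_pos: [0.487, -0.1399, 0.1735]
tcp_rot: [0.994, -0.11, 0.0, 0.001]
contact_force: [0.4, 0.2, 1.1]
opening: 0.566
eef_pos: [0.4843, -0.1335, 0.0684]
tcp_rot: [0.994, -0.107, -0.005, -0.002]
contact_force: [-0.8, 1.2, -0.8]
opening: 0.568
```

```bash
python3 -m jog '{"travel":[[0,0,0],[0,0,0],[0,0,0],[0,0,0],[0,0,0]],"dr":[[0,0,0],[0,0,0],[0,0,0],[0,0,0],[0,0,0]],"jaw":[255,255,255,255,255]}'|tail -4
python3 -m jog '{"travel":[[0,0,10],[1,5,17],[2,9,14],[3,13,11],[3,16,6]],"dr":[[0,0,0],[0,0,0],[0,0,0],[0,0,0],[0,0,0]],"jaw":[255,255,255,255,255]}'|tail -4
python3 -m jog '{"travel":[[4,17,1],[4,16,-4],[3,15,-9],[0,0,0],[0,0,0]],"dr":[[0,0,0],[0,0,0],[0,0,0],[0,0,0],[0,0,0]],"jaw":[255,255,255,255,255]}'|tail -4
```

```text
eef_pos: [0.4893, -0.1366, 0.0752]
tcp_rot: [0.994, -0.107, 0.002, 0.001]
contact_force: [0.6, -1.3, 0.6]
opening: 0.099
eef_pos: [0.4982, -0.0982, 0.137]
tcp_rot: [0.994, -0.106, 0.002, 0.007]
contact_force: [-6.1, -5.2, 4.9]
opening: 0.098
eef_pos: [0.5097, -0.0432, 0.1215]
tcp_rot: [0.994, -0.107, 0.002, -0.001]
contact_force: [2.8, 5.1, 5.0]
opening: 0.098
```

```bash
python3 -m jog '{"travel":[[2,9,-13],[1,7,-16],[1,3,-17],[0,0,-3],[0,0,0]],"dr":[[0,0,0],[0,0,0],[0,0,0],[0,0,0],[0,0,0]],"jaw":[255,255,255,255,255]}'|tail -4
python3 -m jog '{"travel":[[0,0,0],[0,0,0],[0,0,0],[0,0,0],[0,0,26]],"dr":[[0,0,0],[0,0,0],[0,0,0],[0,0,0],[0,0,0]],"jaw":[255,140,140,140,140]}'|tail -4
python3 -m jog '{"travel":[[0,0,32],[0,0,32],[0,0,32],[0,0,32],[0,0,32]],"dr":[[0,0,0],[0,0,0],[0,0,0],[0,0,0],[0,0,0]],"jaw":[110,110,110,110,110]}'|tail -4
for i in 1 2 3; do python3 -m jog '{"travel":[[-2,22,0],[-2,22,0],[-2,22,0],[-2,22,0],[-2,22,0]],"dr":[[0,0,7.1],[0,0,7.1],[0,0,7.1],[0,0,7.1],[0,0,7.1]],"jaw":[110,110,110,110,110]}'|tail -4; done
python3 - <<'E'
from h import *
st=get_state();np.save("w10.npy",np.array([*st["eef_pos"],*st["tcp_rot"]]));print(st["eef_pos"],st["tcp_rot"])
im=cv2.resize(read_camera("wrist")[:,:,::-1],(448,336)); t=read_camera("top")[:,:,::-1]
t=cv2.resize(t[130:270,80:300],(448,285),interpolation=cv2.INTER_CUBIC)
cv2.imwrite("pics/w10.png",np.vstack([im[:310],t]))
E
```

```text
eef_pos: [0.5139, -0.0233, 0.0731]
tcp_rot: [0.994, -0.108, 0.001, -0.003]
contact_force: [-0.2, 10.0, 10.0]
opening: 0.096
eef_pos: [0.5074, -0.0252, 0.0913]
tcp_rot: [0.994, -0.108, -0.006, -0.001]
contact_force: [-0.5, 0.2, -1.5]
opening: 0.45
eef_pos: [0.5112, -0.0261, 0.2573]
tcp_rot: [0.994, -0.108, -0.001, 0.0]
contact_force: [0.6, 0.6, -1.2]
opening: 0.573
eef_pos: [0.5013, 0.0846, 0.2558]
tcp_rot: [0.979, 0.203, -0.001, 0.0]
contact_force: [0.9, 0.3, 0.1]
opening: 0.565
eef_pos: [0.4914, 0.1947, 0.2557]
tcp_rot: [0.87, 0.492, -0.001, -0.0]
contact_force: [0.4, 0.4, -0.6]
opening: 0.57
eef_pos: [0.4815, 0.3046, 0.2556]
tcp_rot: [0.679, 0.734, -0.001, -0.0]
contact_force: [0.4, -0.6, -0.9]
opening: 0.564
[0.48150846 0.30462568 0.25559796] [ 6.78988867e-01  7.34148167e-01 -7.52570420e-04 -1.43429987e-04]
```

View pics/w10.png

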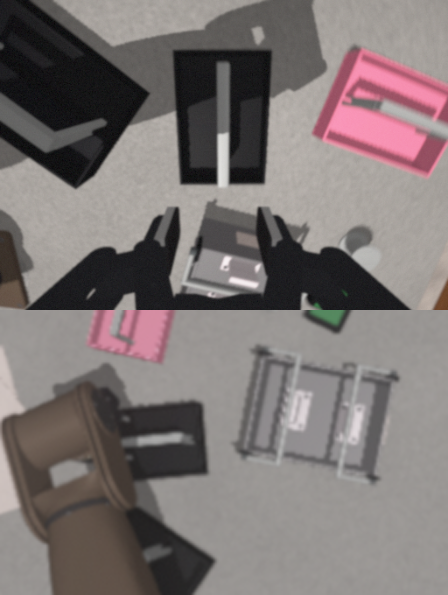

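Both arms are folded and both brackets are inside. The tray in the wrist view has its rim corners at (174,51), (271,51), (180,184), (265,184), and its handle runs (222,64)-(222,185).

```bash
python3 - <<'E'
from h import *
v=np.load("w10.npy");w=cam("wrist",dict(eef_pos=v[:3],tcp_rot=v[3:]))
p=[plane(w,np.array(q)/.875,.045) for q in[(174,51),(271,51),(180,184),(265,184)]]
for q in p:print(q.round(3))
d=p[0]+p[1]-p[2]-p[3];print("c",(sum(p)/4).round(4),np.degrees(np.arctan2(d[1],d[0])),np.linalg.norm(d)/2)
h=[plane(w,np.array(q)/.875,.107) for q in[(222.5,64),(222.5,185)]];print("handle",h,np.mean(h,0))
x=Rn.from_quat(v[3:]).as_matrix()[:,0];print("tool yaw",np.degrees(np.arctan2(x[1],x[0])))
E
```

```text
[0.413 0.424 0.045]
[0.539 0.434 0.045]
[0.427 0.238 0.045]
[0.556 0.248 0.045]
c [0.4838 0.3359 0.045 ] 94.8012944177396 0.18609974776581809
handle [array([0.47679887, 0.40757225, 0.107     ]), array([0.48863333, 0.26680228, 0.107     ])] [0.4827161  0.33718726 0.107     ]
tool yaw 94.4706391687816
```

```bash
python3 -m jog '{"travel":[[1,15,-14],[0,14,-20],[0,0,-28],[0,0,-28],[0,0,-28]],"dr":[[0,0,0],[0,0,0],[0,0,0],[0,0,0],[0,0,0]],"jaw":[110,110,110,110,110]}' 100|tail -4
python3 -m jog '{"travel":[[0,0,-28],[0,0,-28],[0,0,0],[0,0,0],[0,0,0]],"dr":[[0,0,0],[0,0,0],[0,0,0],[0,0,0],[0,0,0]],"jaw":[110,110,110,110,110]}'|tail -4
python3 -m jog '{"travel":[[0,0,0],[0,0,0],[0,0,0],[0,0,0],[0,0,0]],"dr":[[0,0,0],[0,0,0],[0,0,0],[0,0,0],[0,0,0]],"jaw":[255,255,255,255,255]}'|tail -4
python3 -m jog '{"travel":[[0,0,10],[0,0,15],[0,0,20],[0,0,0],[0,0,0]],"dr":[[0,0,0],[0,0,0],[0,0,0],[0,0,0],[0,0,0]],"jaw":[255,255,255,255,255]}'|tail -4
```

```text
eef_pos: [0.4829, 0.3322, 0.137]
tcp_rot: [0.682, 0.732, -0.0, 0.0]
contact_force: [0.4, 0.0, 0.6]
opening: 0.568
eef_pos: [0.484, 0.333, 0.0838]
tcp_rot: [0.681, 0.732, 0.001, 0.0]
contact_force: [-0.4, -0.4, -0.0]
opening: 0.568
eef_pos: [0.4845, 0.3337, 0.0845]
tcp_rot: [0.681, 0.732, 0.002, 0.001]
contact_force: [0.6, 0.5, 5.4]
opening: 0.137
eef_pos: [0.4826, 0.3333, 0.1273]
tcp_rot: [0.681, 0.732, 0.0, -0.0]
contact_force: [-0.1, -0.1, -5.6]
opening: 0.138
```

```bash
python3 -m jog '{"travel":[[0,0,26],[0,0,26],[0,0,26],[0,0,26],[0,0,26]],"dr":[[0,0,0],[0,0,0],[0,0,0],[0,0,0],[0,0,0]],"jaw":[255,255,255,255,255]}'|tail -4
for i in 1 2; do python3 -m jog '{"travel":[[4.4,-30.5,0],[4.4,-30.5,0],[4.4,-30.5,0],[4.4,-30.5,0],[4.4,-30.5,0]],"dr":[[0,0,-1.66],[0,0,-1.66],[0,0,-1.66],[0,0,-1.66],[0,0,-1.66]],"jaw":[255,255,255,255,255]}'|tail -4; done
python3 -m jog '{"travel":[[0,0,-20],[0,0,-20],[0,0,0],[0,0,0],[0,0,0]],"dr":[[0,0,0],[0,0,0],[0,0,0],[0,0,0],[0,0,0]],"jaw":[255,255,255,255,255]}'
python3 - <<'E'
from h import *
st=get_state();np.save("w11.npy",np.array([*st["eef_pos"],*st["tcp_rot"]]));print(st["eef_pos"])
im=cv2.resize(read_camera("wrist")[:,:,::-1],(448,336)); t=read_camera("side")[:,:,::-1]
t=cv2.resize(t[90:290,130:350],(374,340),interpolation=cv2.INTER_CUBIC)
cv2.imwrite("pics/w11.png",np.hstack([im,t[:336]]))
E
```

```text
eef_pos: [0.4814, 0.3326, 0.2552]
tcp_rot: [0.681, 0.732, -0.003, -0.001]
contact_force: [-0.4, 0.4, -5.4]
opening: 0.138
eef_pos: [0.5033, 0.1793, 0.2543]
tcp_rot: [0.732, 0.681, -0.002, -0.002]
contact_force: [1.1, 0.6, -5.8]
opening: 0.14
eef_pos: [0.5254, 0.027, 0.2543]
tcp_rot: [0.78, 0.626, -0.002, -0.002]
contact_force: [1.2, 0.3, -4.5]
opening: 0.142
time: 32.28
eef_pos: [0.5266, 0.0285, 0.2168]
tcp_rot: [0.779, 0.627, -0.0, -0.001]
contact_force: [0.4, 0.2, -5.2]
opening: 0.137
[0.52657445 0.02853288 0.21682366]
```

View pics/w11.png

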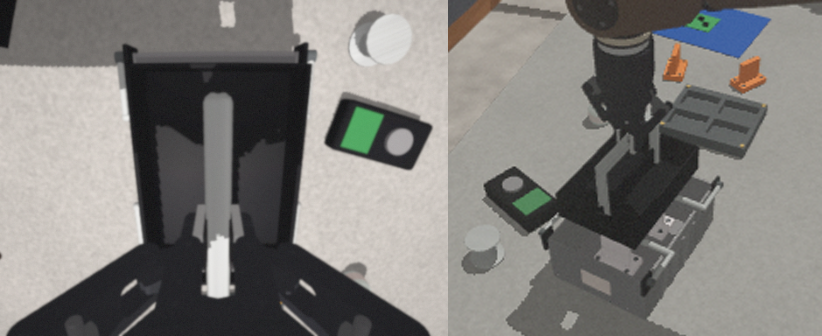

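The tray is centred over the tote in the wrist view, with hinge blocks and tray edges both about column 220. Lowering onto the bars.

```bash
python3 -m jog '{"travel":[[0,-1,-10],[0,0,-10],[0,0,-6],[0,0,-3],[0,0,0]],"dr":[[0,0,0],[0,0,0],[0,0,0],[0,0,0],[0,0,0]],"jaw":[255,255,255,255,255]}'|tail -4
python3 -m jog '{"travel":[[0,0,-2],[0,0,-2],[0,0,0],[0,0,0],[0,0,0]],"dr":[[0,0,0],[0,0,0],[0,0,0],[0,0,0],[0,0,0]],"jaw":[255,255,255,255,255]}'|tail -4
```

```text
eef_pos: [0.5259, 0.0274, 0.1865]
tcp_rot: [0.78, 0.626, -0.001, -0.001]
contact_force: [-0.0, -0.4, -4.4]
opening: 0.138
eef_pos: [0.527, 0.0272, 0.1846]
tcp_rot: [0.78, 0.626, 0.0, 0.0]
contact_force: [0.2, -0.0, -4.9]
opening: 0.139
```

```bash
python3 -m jog '{"travel":[[0,0,-2],[0,0,-1],[0,0,0],[0,0,0],[0,0,0]],"dr":[[0,0,0],[0,0,0],[0,0,0],[0,0,0],[0,0,0]],"jaw":[255,255,255,255,255]}'|tail -4
```

```text
eef_pos: [0.5272, 0.0271, 0.1844]
tcp_rot: [0.779, 0.626, 0.0, 0.0]
contact_force: [-6.1, -0.2, 6.4]
opening: 0.139
```

It has landed, with force now +6 N upward. Releasing and backing off.

```bash
python3 -m jog '{"travel":[[0,0,1],[0,0,0],[0,0,0],[0,0,0],[0,0,0]],"dr":[[0,0,0],[0,0,0],[0,0,0],[0,0,0],[0,0,0]],"jaw":[235,200,150,110,110]}' 20|tail -4
python3 -m jog '{"travel":[[0,0,10],[0,0,20],[0,0,30],[0,0,30],[0,0,30]],"dr":[[0,0,0],[0,0,0],[0,0,0],[0,0,0],[0,0,0]],"jaw":[110,110,110,110,110]}'|tail -4
for i in 1 2; do python3 -m jog '{"travel":[[-3,-34,0],[-3,-34,0],[-3,-34,0],[-3,-34,0],[-3,-34,0]],"dr":[[0,0,0],[0,0,0],[0,0,0],[0,0,0],[0,0,0]],"jaw":[110,110,110,110,110]}'|tail -4|head -1; done
python3 - <<'E'
from h import *
t=read_camera("top")[:,:,::-1];s=read_camera("side")[:,:,::-1]
a=cv2.resize(t[130:230,170:300],(520,400),interpolation=cv2.INTER_CUBIC)
b=cv2.resize(s[170:290,150:310],(280,210),interpolation=cv2.INTER_CUBIC)
cv2.imwrite("pics/f.png",np.hstack([a,np.vstack([b,np.zeros((190,280,3),np.uint8)])]))
print(get_state()["eef_pos"])
E
```

```text
eef_pos: [0.5273, 0.0272, 0.1826]
tcp_rot: [0.78, 0.626, 0.0, 0.0]
contact_force: [-0.7, 0.4, 0.5]
opening: 0.567
eef_pos: [0.5268, 0.0272, 0.3042]
tcp_rot: [0.78, 0.626, 0.0, 0.0]
contact_force: [1.0, -0.7, 0.7]
opening: 0.568
eef_pos: [0.5117, -0.1443, 0.3035]
eef_pos: [0.4966, -0.3146, 0.3033]
[ 0.49601213 -0.31717438  0.30264018]
```

View pics/f.png

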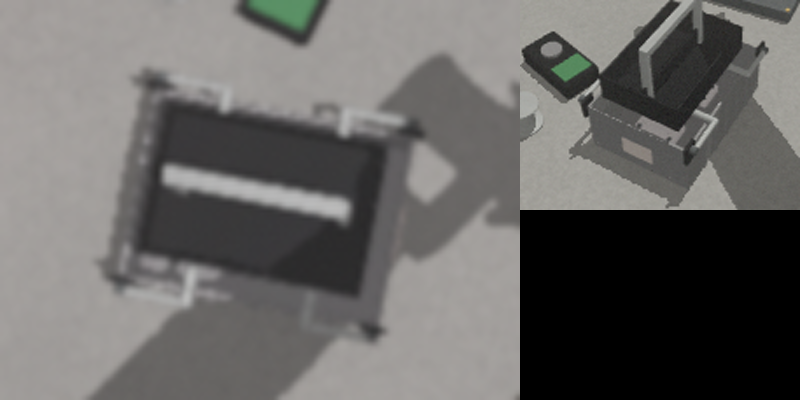

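The tray sits level on both bars. Checking its centring numerically.

```bash
python3 - <<'E'
from h import *
c=cam("top")
f=lambda u,v,z:plane(c,(170+u/4,130+v/4),z)
p=[f(u,v,.145) for u,v in[(170,106),(388,150),(360,296),(138,246)]]
h=[f(u,v,.095) for u,v in[(150,80),(412,130),(372,330),(115,282)]]
for q in(p,h):
    d=q[0]+q[3]-q[1]-q[2];print((sum(q)/4).round(4),np.degrees(np.arctan2(d[1],d[0])),np.linalg.norm(d)/2)
E
```

```text
[0.5246 0.0252 0.145 ] 76.89892597754103 0.1864102022225664
[0.5236 0.0304 0.095 ] 78.26654895323718 0.22737886141813995
```

Offset is about 5 mm and 1.4°, well within limits. Handing in.

```bash
python3 -c "
from plant import *
print(get_state()['time']); print(sign_off())"
```

```text
35.4
the job is handed in; nothing more can be done
None
```

The job is done and handed in at 35 s. I swung both bail arms out and moved the two white brackets that were in the mould into the tote. I then folded both arms back in and set the smaller black tray on them.

**Tray:** the last top-view check put it about 5 mm off the tote's centre and 1.4° out of line. It looked level in the side view. At landing its underside worked out at about 100 mm above the bench (gripper height less the 84 mm measured when it was picked up).

**Arms and brackets:** each arm pushed back with about 10 N upward when folded in, so I took both as being on the stop. Both brackets were seen standing inside the tote after the arms were folded. I did not measure the arm angles directly after releasing them.

**Not touched:** I stayed clear of the reel, meter, jar and orange look-alikes, but did not measure the first three against their starting positions.

**Disagreements:** the first triangulation of the bars was off by up to 10 mm between cameras. I settled the tote's position from where the bars ended up when swung out. The first close on bar B was one row too high and missed; I lowered and regripped it.

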